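# Set up the drone bench: clear the mat, slide the frame on, dock the battery

### The arm

A 6-joint arm with a two-finger parallel gripper is mounted at the origin on the work surface. World frame = base frame: x ahead of the robot, y to its left, z up, the work surface at z = 0. Lengths are in mm, angles in rad, forces in N, time in s.
With the tool pointing down it reaches from about 375 to 975 mm from the base axis. Payload 3.8 kg.
Tool frame: the origin (TCP) lies between the finger pads; the fingertips stand 8 mm ahead of it and the grasp point (between the pads) lies 11 mm behind it; z points along the fingers, y is the line along which they close (so a half turn about z gives the same grasp; the last joint's range is limited). The gripper opens to 88 mm and grips with 3 to 60 N. Pads are 18 mm wide; open, the fingers measure 123 mm over their backs; the gripper's body (75 mm by 187 mm) begins 45 mm behind the grasp point.
Start: joints at [-1.332, 0.264, 1.604, -0, 1.274, -0.037], TCP at [183.808, -649.486, 246.706] pointing down, gripper open.
Joint ranges: [-2.63, 2.63], [-0.94, 2.18], [0.31, 2.57], [-1.31, 4.45], [0, 2.66], [-2.55, 2.55]. Speed limits (rad/s): [2.57, 2.57, 3.14, 3.14, 3.14, 3.14].

### API

Orientations are given as a rotation vector (axis times angle).
In Python, from bench import env, vision gives the robot as it stands. Calls block until the motion is done:
- env.reach(position, orientation): joint-space move of the TCP to a pose.
- env.move_straight(position, ori=None, v=150, threshold=None): straight line of the TCP; ori=None keeps the orientation; v is the mean speed in mm/s. With threshold (N) it stops when the force on the tool has changed by that much, and returns True; else False.
- env.movej(angles): joint-space move.
- env.command_gripper(opening, force=None): opening from 0.0 (shut) to 1.0 (fully open); force is the grip in N (None keeps the last); returns when the fingers have stopped.
- env.sleep(seconds).
- env.inverse_kinematics(position, orientation): joint angles nearest the present ones, or None.
- vision.get_image(name): name is "scene" or "top" or "wrist"; returns the picture (384x512x3 uint8, red, green, blue); there is no depth.
- vision.calibration(name): a dict with "K" (3x3 intrinsics, pixels), "extrinsics" (4x4, takes a point from world to camera coordinates). Camera axes: x right, y down, z forward; pixel columns grow to the right and rows downward; lengths in mm; the calibration is good to about 2 mm. The wrist camera is an equidistant fisheye: a pixel r from the principal point sees the ray r / f radians off the axis. A picture is of the moment at which its call begins: read the wrist's pose just before it. calibration takes no time and is no camera call; for the wrist camera it gives the pose at the moment of the call.
A pose or a line that the arm cannot do raises env.Unreachable and nothing moves.
- env.finish_job(): hands the job in; it is judged then, once.
Readings, each from a call of its own:
- env.get_clock(): time.
- env.get_joint_pos(): joint angles.
- env.get_qvel(): joint speeds.
- env.get_joint_efforts(): joint torques, N m.
- env.get_ee_pos(): TCP position.
- env.get_tool_rot(): TCP orientation.
- env.get_wrist_force(): force on the tool from outside, world axes, zero at the start.
- env.get_torque(): the same for the moment, N m.
- env.get_width(): opening from 0.0 (shut) to 1.0 (fully open).
- env.get_grasp_force(): force on a finger pad.
Only numpy, scipy, OpenCV 4.12 (cv2) and the standard library are available. Lean on these libraries where they do the work, as an engineer would, in place of code of your own. Each camera call takes 0.05 s, during which the arm holds its last target. There are 200 camera calls.

### The job

Clear the work mat: lay the long drone arm flat in the tray's long compartment with its round motor head in the wide end, then lay the short bar flat in the tray's short compartment. Next slide the drone frame across the desk, without lifting it, until it sits centred and square on the mat with its long side along the mat's long side, and last slide the battery across the desk, also without lifting it, in between the charger's rails until it is fully home against the end stop. Let go of each piece before taking the next, and leave everything else on the desk where it is.

Things in the scene. Friction and masses are not known exactly. Their poses are not given: they have to be found in the camera images.
- long_arm: Flat black plastic drone arm, 12 mm thick, loose, lying on the mat at the start. A 24 mm wide bar from x = -80 to +60 mm with a round motor head of diameter 44 mm centred at x = +60 mm (overall 162 mm long). Origin: underside, on the bar's centre line, near the centre of mass; x points along the bar to the round head, z up. Grip it across the bar (24 mm) near the origin. About 0.07 kg.
- long_arm_head (a point): Centre of the long arm's round motor head, at its underside (arm frame x = +60 mm).
- short_bar: Flat black plastic bar, 100 x 24 x 12 mm, plain, both ends alike, loose, lying on the mat beside the long arm at the start (which of them is on which side varies). Origin: centre of underside; x along its length, z up. Grip it across its 24 mm width near the origin. About 0.05 kg.
- tray: Brown moulded-pulp tray fixed to the desk, 200 x 150 mm, floor 4 mm thick, its blocks rise to 18 mm above the desk. Origin: underside centre; x along its long side. Two compartments lie side by side along x, the long one at y = -36 mm, the short one at y = +36 mm. An open channel across the tray, |x| < 30 mm, without walls, leaves room for the fingers at the middle of both compartments.
- long_pocket (a point): Centre of the long compartment's floor (4 mm above the desk), axes as the tray. The compartment reaches x = -92 to +92 mm; it is 38 mm wide at its -x end and 56 mm wide at its +x end (the wide end, for the round head, which does not fit the narrow end).
- short_pocket (a point): Centre of the short compartment's floor (4 mm above the desk), axes as the tray. The compartment reaches x = -56 to +56 mm and is 38 mm wide.
- mat: Grey vinyl work mat 190 x 150 mm with thin white lines crossing at its centre, fixed, 1 mm thin and flush: things slide onto it without any step and rest at desk height on it. Origin: its centre at desk height; x along its long side.
- frame: Loose drone frame: black plate 110 x 70 x 8 mm with four diagonal stubs (about 140 x 110 mm overall) and a grey block in the middle to grip, 50 mm long (x), 30 mm wide (y), from 8 to 36 mm above the underside. Origin: centre of underside; x along the long side. 0.2 to 0.42 kg. Starts on the bare desk right of the mat (-y), turned at most 0.8 rad from it.
- battery: Loose flat battery pack, grey, 90 x 56 x 20 mm, with a black grip rib on top, 50 mm long (x), 20 mm wide (y), from 20 to 44 mm above the underside. Origin: centre of underside; x along its length; both ends alike. About 0.35 kg (0.25 to 0.49). Starts on the desk on the robot's side of the charger.
- charger: Grey battery charger fixed to the desk. Its bay is open at the -x end and has no raised floor: two side rails 100 mm long (x = -52 to +48 mm), 14 mm high, 10 mm thick, 68 mm apart inside (y = -34 to +34 mm), and an end stop, the face of a 30 mm high, 50 mm deep housing, at x = +48 mm. Origin: at desk height on the bay's centre line; x points into the bay towards the end stop.
- bay_home (a point): Where the battery's origin lies when it is fully home against the end stop (charger frame x = +3 mm, y = 0, desk height), axes as the charger.
- screwdriver: Bystander: screwdriver 160 mm long with an orange handle, lying across near the robot's base.
- tape: Bystander: roll of tape, diameter 70 mm, 20 mm high, beyond the frame.
- motor: Bystander: small steel motor standing on the desk, diameter 28 mm, 30 mm high, between tray and mat at the far side.
- meter: Bystander: yellow multimeter 140 x 75 x 30 mm at the far left.
- mug: Bystander: white mug 80 mm high, to the right of the charger.
- glue: Bystander: white bottle, diameter 40 mm, 90 mm high, to the left beyond the tray.

How it is judged:
By the outcome, as a careful person would: the job done as asked, in the order asked, and still so for the second after the job is handed in, with the robot touching nothing.
It also fails if it takes over 72 s, if anything falls off the work surface, if the arm or the gripper's body presses on something with over 40 N, if the wrist force passes 120 N, or if a joint passes its speed limit or range.

## Working session

There is one attempt and no reset: what is moved stays moved. The work goes in short steps, each a Python script; the robot and the scene stay as the last script left them, time stands still between calls to the robot, and variables do not carry over. Pictures are saved under pics/ and viewed, at most 12 in all, crops included, and the job is handed in when it is done.

```bash
ls; mkdir -p pics
python3 - <<'E'
from bench import env, vision
import cv2, numpy as np
for n in ("top","scene"):
    im=vision.get_image(n); cv2.imwrite(f"pics/{n}0.png",cv2.resize(im[:,:,::-1],(800,600),interpolation=cv2.INTER_CUBIC)); np.save(f"pics/{n}0.npy",im)
    c=vision.calibration(n); print(n,np.round(c["K"],1).tolist(),np.round(c["extrinsics"],3).tolist())
print(env.get_clock(),env.get_tool_rot(),env.get_ee_pos())
E
```

```text
pics
top [[446.2, 0.0, 255.3], [0.0, 446.2, 190.8], [0.0, 0.0, 1.0]] [[-0.003, -1.0, -0.0, -18.499], [-0.986, 0.003, -0.167, 551.852], [0.167, -0.0, -0.986, 1278.918], [0.0, 0.0, 0.0, 1.0]]
scene [[374.4, 0.0, 254.3], [0.0, 374.4, 191.0], [0.0, 0.0, 1.0]] [[-0.31, 0.951, -0.012, 219.188], [0.807, 0.256, -0.532, -422.872], [-0.503, -0.175, -0.846, 1403.936], [0.0, 0.0, 0.0, 1.0]]
0.1 [-3.10981526e+00 -4.31527647e-01  3.17352528e-04] [ 183.64409376 -648.90114296  245.54061985]
```

View pics/top0.png

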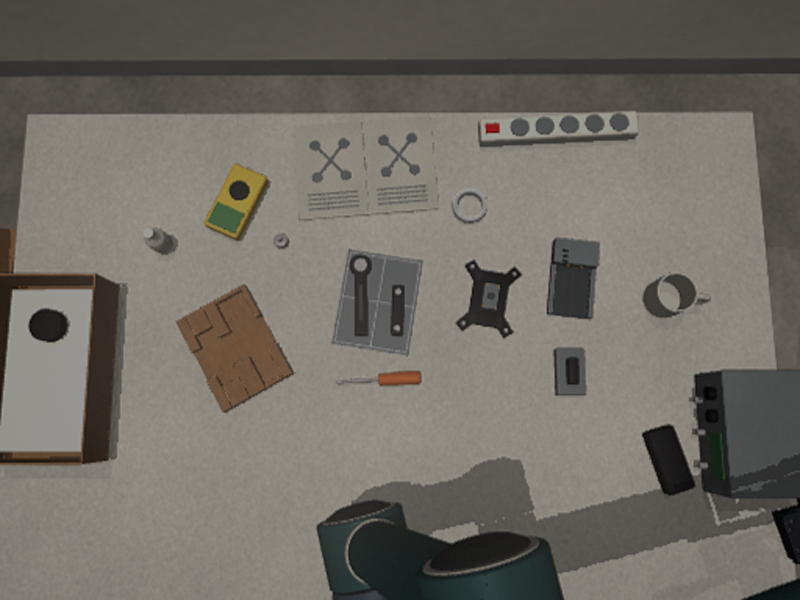

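View pics/scene0.png

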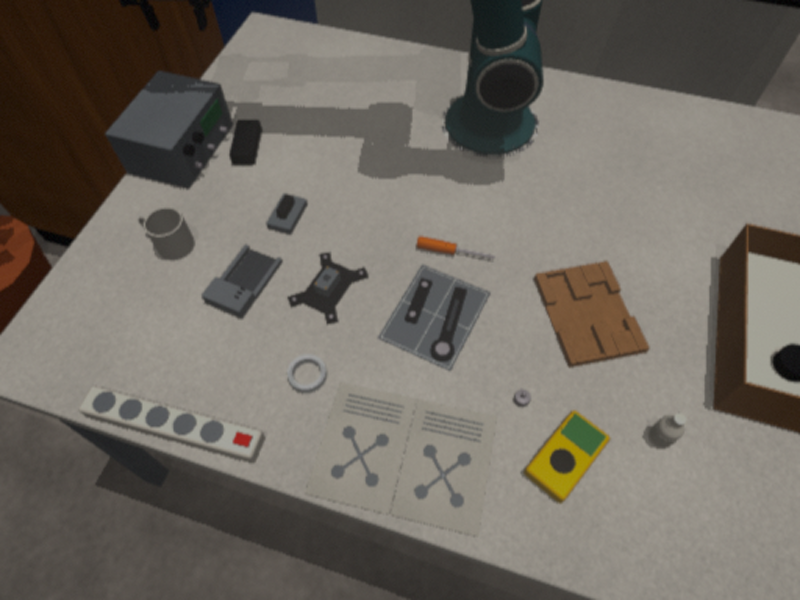

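The top view (800 px scale) shows the mat centred near (377,302), with the long arm at (361,295), head towards the top, and the short bar at (397,310). The tray is at (235,348), frame (490,297), battery (570,371), charger (573,280), screwdriver (380,379) and motor (281,240). The scene view agrees. Next I'll get close wrist views.

```bash
cat > h.py <<'E'
from bench import env, vision
import cv2, numpy as np
from scipy.spatial.transform import Rotation as R
def ray(cal,uv,z,fish=False):
    uv=np.atleast_2d(np.array(uv,float)); K=cal["K"]; E=np.array(cal["extrinsics"])
    d=np.c_[(uv[:,0]-K[0][2])/K[0][0],(uv[:,1]-K[1][2])/K[1][1]]
    if fish:
        t=np.linalg.norm(d,axis=1)+1e-12; d=np.c_[d/t[:,None]*np.sin(t)[:,None],np.cos(t)]
    else: d=np.c_[d,np.ones(len(d))]
    Rm=E[:3,:3]; c=-Rm.T@E[:3,3]; w=d@Rm
    return c+w*((z-c[2])/w[:,2])[:,None]
def project(cal,P,fish):
    E=np.array(cal["extrinsics"]); K=cal["K"]; p=P@E[:3,:3].T+E[:3,3]
    if fish:
        r=np.linalg.norm(p[:,:2],axis=1)+1e-9; t=np.arctan2(r,p[:,2]); q=p[:,:2]/r[:,None]*t[:,None]
    else: q=p[:,:2]/p[:,2:]
    return q*[K[0][0],K[1][1]]+[K[0][2],K[1][2]]
def ortho(im,cal,x0,x1,y0,y1,z,s=2.0,fish=True):
    "plan picture: up = +x, left = +y, s px/mm; pixel(u,v): y=y1-u/s, x=x1-v/s"
    w,h=int((y1-y0)*s),int((x1-x0)*s); u,v=np.meshgrid(np.arange(w),np.arange(h))
    P=np.c_[(x1-v/s).ravel(),(y1-u/s).ravel(),np.full(u.size,z)]
    q=project(cal,P,fish).astype(np.float32).reshape(h,w,2)
    return cv2.remap(im,q[...,0],q[...,1],cv2.INTER_CUBIC)
def down(yaw):  # tool z down, tool y (closing line) at world yaw+90deg: tool x axis at yaw
    return (R.from_euler('z',yaw)*R.from_euler('x',np.pi)).as_rotvec()
def snap(name):
    cal=vision.calibration("wrist"); im=vision.get_image("wrist")
    np.savez(f"pics/{name}.npz",im=im,K=cal["K"],extrinsics=cal["extrinsics"]); return im,cal
def load(name):
    d=np.load(f"pics/{name}.npz"); return d["im"],{"K":d["K"],"extrinsics":d["extrinsics"]}
E
python3 - <<'E'
from h import *
c=vision.calibration("top")
for n,p in dict(tray=(235,348),mat=(377,302),frame=(490,297),batt=(570,371),chg=(573,280),long=(361,295),screw=(380,379),motor=(281,240)).items(): print(n,ray(c,np.array(p)*.64,0)[0].round())
c=vision.calibration("wrist"); E=np.array(c["extrinsics"]); print(c["K"],(-E[:3,:3].T@E[:3,3]),E[:3,:3].round(2),env.get_ee_pos())
E
```

```text
tray [462. 299.   0.]
mat [552.  23.   0.]
frame [ 561. -199.    0.]
batt [ 416. -351.    0.]
chg [ 595. -364.    0.]
long [566.  55.   0.]
screw [401.  17.   0.]
motor [678. 215.   0.]
[[297.31863964   0.         256.77158669]
 [  0.         297.31863964 188.4043368 ]
 [  0.           0.           1.        ]] [ 260.70802357 -626.31804004  382.66638967] [[ 0.27 -0.96 -0.  ]
 [-0.92 -0.26  0.31]
 [-0.29 -0.08 -0.95]] [ 183.64409376 -648.90114296  245.54061985]
```

Run:
```python
from h import *
env.reach([560,-270,330],down(0)); 
im,c=snap("A"); a=ortho(im,c,340,720,-480,-100,0); cv2.imwrite("pics/A.png",cv2.resize(a[:,:,::-1],(600,600),interpolation=cv2.INTER_AREA))
env.reach([530,170,330],down(0))
im,c=snap("B"); b=ortho(im,c,340,720,-100,420,0); cv2.imwrite("pics/B.png",cv2.resize(b[:,:,::-1],(800,585),interpolation=cv2.INTER_AREA))
print(env.get_clock(),env.get_joint_pos().round(2))
```

```text
3.7667 [ 0.26 -0.    1.75 -0.    1.39  1.84]
```

View pics/A.png

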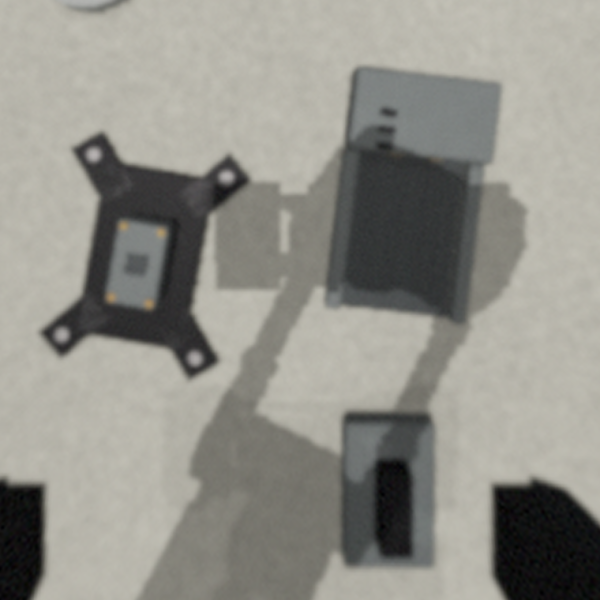

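View pics/B.png

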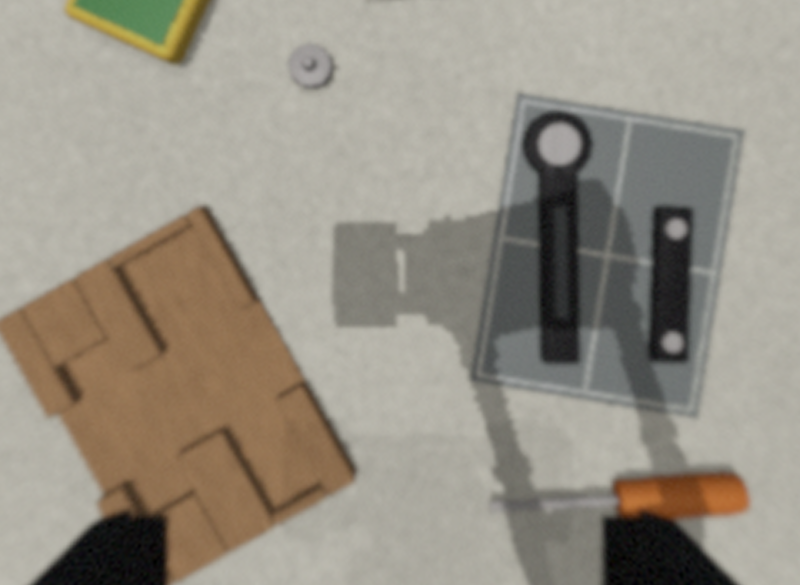

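View A (600 px, 0.633 mm/px) shows the frame block at (138,264), the battery rib at (395,507) and the charger bay opening downwards at (400,315). View B shows the tray with its long compartment on the right and its wide end at the top. A finger hides the tray's lower corner. The long arm's head is at (557,143) and the short bar is at (672,285).

```bash
cat >> h.py <<'E'
def rects(mask,x1,y1,s=2.0,amin=800,k=5):
    "minAreaRects of a plan mask -> (area, centre xy, long, short, yaw of long side)"
    m=cv2.morphologyEx(mask.astype(np.uint8),cv2.MORPH_OPEN,np.ones((k,k)))
    cs,_=cv2.findContours(m,cv2.RETR_EXTERNAL,cv2.CHAIN_APPROX_NONE); out=[]
    for c in cs:
        a=cv2.contourArea(c)
        if a/s/s<amin: continue
        p=cv2.boxPoints(cv2.minAreaRect(c)); w=np.c_[x1-p[:,1]/s,y1-p[:,0]/s]
        e1,e2=w[1]-w[0],w[2]-w[1]; L=e1 if np.hypot(*e1)>np.hypot(*e2) else e2; S=e2 if L is e1 else e1
        yaw=np.arctan2(L[1],L[0]); yaw=(yaw+np.pi/2)%np.pi-np.pi/2
        out.append((round(a/s/s),w.mean(0).round(1),np.hypot(*L).round(1),np.hypot(*S).round(1),yaw.round(3),w.round(0).tolist()))
    return out
E
python3 - <<'E'
from h import *
env.reach([600,290,300],down(0)); im,c=snap("C"); print(env.get_clock())
a=ortho(im,c,300,620,140,460,18); cv2.imwrite("pics/C.png",a[:,:,::-1])
def hsv(a): return np.moveaxis(cv2.cvtColor(a,cv2.COLOR_RGB2HSV).astype(int),2,0)
H,S,V=hsv(a); print("tray",rects((S>85)&(H<20),620,460,amin=5000))
im,c=load("B")
for z in (0,12):
    b=ortho(im,c,400,700,-80,140,z).astype(int); mx=b.max(2)
    if z==0:
        blue=b[...,2]>=b[...,0]; print("mat",rects(cv2.morphologyEx((blue|(mx<45)).astype(np.uint8),cv2.MORPH_CLOSE,np.ones((9,9))),700,140,amin=5000))
    else: print("V pct",np.percentile(mx,[1,3,5,10,20])); print("parts",[r for t in (35,45) for r in rects(mx<t,700,140,amin=600)])
im,c=load("A")
b=ortho(im,c,440,680,-320,-100,8).astype(int); mx=b.max(2); print("V",np.percentile(mx,[2,5,10,20])); print("frame",[r for t in (50,60) for r in rects(mx<t,680,-100,amin=3000)])
b=ortho(im,c,440,680,-320,-100,36).astype(int); d=b[...,2]-b[...,0]; print("block",rects((b.max(2)>80)&(d>=3),680,-100,amin=500))
b=ortho(im,c,340,470,-430,-280,20).astype(int); print("batt",rects((b[...,2]-b[...,0]>=2)|(b.max(2)<50),470,-280,amin=2000))
b=ortho(im,c,340,470,-430,-280,44).astype(int); print("rib",rects(b.max(2)<45,470,-280,amin=500))
for z in (14,30):
    b=ortho(im,c,460,700,-440,-280,z).astype(int); print("chg",z,rects((b[...,2]-b[...,0]>=2)|(b.max(2)<50),700,-280,amin=2000))
E
```

```text
4.4417
tray [(28372, array([466.4, 301.7], dtype=float32), np.float32(200.8), np.float32(148.5), np.float32(0.512), [[518.0, 416.0], [590.0, 286.0], [415.0, 188.0], [343.0, 317.0]])]
mat [(25681, array([554.3,  25.6], dtype=float32), np.float32(187.8), np.float32(146.5), np.float32(-0.158), [[473.0, 113.0], [659.0, 83.0], [636.0, -62.0], [450.0, -32.0]])]
V pct [ 26.  33.  40.  78. 104.]
parts [(1861, array([552.2,  60. ], dtype=float32), np.float32(90.4), np.float32(22.6), np.float32(0.009), [[597.0, 72.0], [598.0, 49.0], [507.0, 48.0], [507.0, 71.0]]), (1445, array([537.5, -10.4], dtype=float32), np.float32(94.8), np.float32(22.5), np.float32(-0.043), [[491.0, 3.0], [585.0, -1.0], [584.0, -24.0], [490.0, -20.0]]), (2546, array([549.2,  59.8], dtype=float32), np.float32(119.6), np.float32(24.0), np.float32(0.01), [[609.0, 72.0], [609.0, 48.0], [490.0, 47.0], [489.0, 71.0]])]
V [ 46.  52.  62. 123.]
frame [(5980, array([ 552.1, -193.8], dtype=float32), np.float32(125.2), np.float32(75.6), np.float32(0.07), [[612.0, -152.0], [617.0, -227.0], [492.0, -236.0], [487.0, -160.0]])]
block [
[... 539 characters left out ...]
4012, array([ 571.3, -346.9], dtype=float32), np.float32(88.2), np.float32(73.0), np.float32(-0.089), [[531.0, -307.0], [618.0, -314.0], [612.0, -387.0], [524.0, -379.0]]), (4098, array([ 638. , -363.7], dtype=float32), np.float32(88.0), np.float32(65.6), np.float32(1.446), [[611.0, -316.0], [676.0, -324.0], [665.0, -411.0], [600.0, -403.0]])]
chg 30 [(3507, array([ 573.9, -344. ], dtype=float32), np.float32(84.0), np.float32(70.4), np.float32(-0.084), [[535.0, -305.0], [619.0, -312.0], [613.0, -383.0], [529.0, -376.0]]), (3794, array([ 638.8, -360.4], dtype=float32), np.float32(84.9), np.float32(62.2), np.float32(1.435), [[614.0, -314.0], [675.0, -323.0], [664.0, -407.0], [602.0, -398.0]])]
```

View pics/C.png

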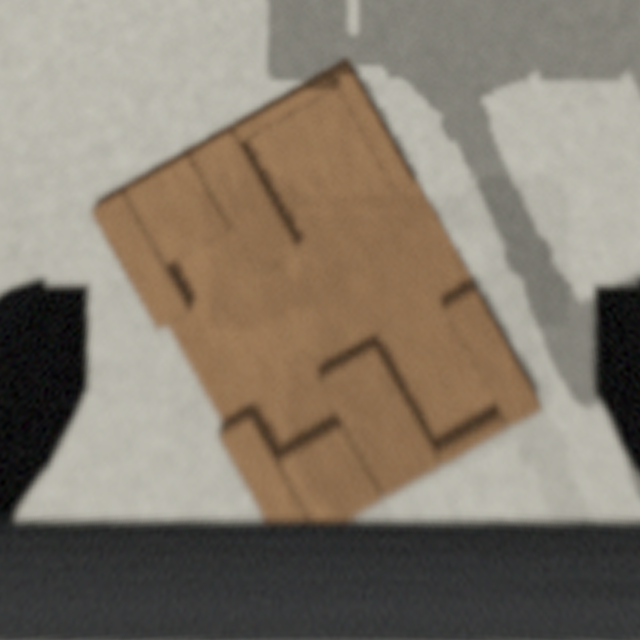

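View C shows the tray clearly. Its corners are at (347,60), (95,205) and (540,405), the wide end of the long compartment is at the upper right and the narrow end at (470,420). I'm starting with the long arm.

```bash
cat >> h.py <<'E'
TRAY=np.array([467.,301.3]); TY=0.511
def rot(y): return np.array([[np.cos(y),-np.sin(y)],[np.sin(y),np.cos(y)]])
def pick_place(src,syaw,dst,dyaw):
    env.command_gripper(0.55,20)
    env.reach([*src,90],down(syaw)); env.move_straight([*src,11],v=150)
    env.command_gripper(0.0,20); print("w",env.get_width(),env.get_grasp_force())
    env.move_straight([*src,80],v=200); print("lift w",env.get_width())
    env.reach([*dst,80],down(dyaw)); env.move_straight([*dst,17],v=120); env.move_straight([*dst,15],v=30,threshold=8)
    env.command_gripper(0.45); env.move_straight([*dst,90],v=250); print("t",env.get_clock())
E
python3 - <<'E'
from h import *
pick_place([569,60],0.01,TRAY+rot(TY)@[-1,-36],TY)
im,c=snap("D"); cv2.imwrite("pics/D.png",im[:,:,::-1])
E
```

```text
w 0.26705491221961025 20.00009447336197
lift w 0.2665470717168215
t 10.725
```

View pics/D.png

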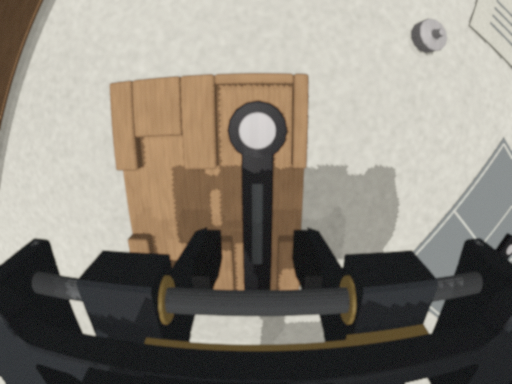

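The arm's head is centred in the wide end at (258,130), lying flat with clearance on all sides. Next is the short bar, then a view of the tray and one of the mat and frame.

Run:
```python
from h import *
pick_place([538,-10.5],-0.03,TRAY+rot(TY)@[0,36],TY)
env.reach([610,230,300],down(0)); im,c=snap("E"); e=ortho(im,c,300,620,140,460,10)
env.reach([640,-90,300],down(0)); im,c=snap("F"); f=ortho(im,c,400,720,-300,140,8)
cv2.imwrite("pics/EF.png",np.hstack([cv2.resize(e,(320,320)),cv2.resize(f,(440,320))])[:,:,::-1]); cv2.imwrite("pics/EF.png",np.hstack([cv2.resize(e,(320,320),interpolation=cv2.INTER_AREA),cv2.resize(f,(440,320),interpolation=cv2.INTER_AREA)])[:,:,::-1])
print(env.get_clock())
f=ortho(im,c,400,720,-300,140,0).astype(int); d=f[...,2]-f[...,0]
print("mat",rects(cv2.morphologyEx((d>=0).astype(np.uint8),cv2.MORPH_CLOSE,np.ones((9,9))),720,140,amin=8000))
g=ortho(im,c,440,680,-300,-100,8).astype(int); mx=g.max(2)
print(np.percentile(mx,[2,5,10,15,20,30]))
for t in (60,70): print("frame",rects(mx<t,680,-100,amin=3000,k=3))
g=ortho(im,c,520,600,-240,-140,36).astype(int); mx=g.max(2)
for t in (80,95): print("block",rects((mx>t)&(g[...,2]-g[...,0]>-6),600,-140,amin=500))
```

```text
w 0.26866363894274387 20.000322461128235
lift w 0.26429533052988924
t 17.0167
19.4333
mat [(17587, array([ 509.3, -207.2], dtype=float32), np.float32(261.1), np.float32(146.3), np.float32(0.289), [[614.0, -100.0], [655.0, -240.0], [405.0, -315.0], [363.0, -174.0]]), (34196, array([518.4,  43. ], dtype=float32), np.float32(264.6), np.float32(170.3), np.float32(-0.167), [[402.0, 149.0], [663.0, 105.0], [635.0, -63.0], [374.0, -19.0]])]
[ 17.  19.  23.  33.  41. 103.]
frame [(12699, array([ 534.3, -187.2], dtype=float32), np.float32(195.3), np.float32(112.9), np.float32(-0.134), [[445.0, -118.0], [639.0, -144.0], [623.0, -256.0], [430.0, -230.0]])]
frame [(13202, array([ 534.4, -187.1], dtype=float32), np.float32(195.8), np.float32(113.6), np.float32(-0.137), [[445.0, -117.0], [639.0, -144.0], [624.0, -257.0], [430.0, -230.0]])]
block [(972, array([ 560.5, -191. ], dtype=float32), np.float32(50.2), np.float32(29.1), np.float32(-0.162), [[538.0, -173.0], [588.0, -181.0], [583.0, -209.0], [533.0, -201.0]])]
block [(752, array([ 560.9, -188.8], dtype=float32), np.float32(48.4), np.float32(22.8), np.float32(-0.159), [[539.0, -174.0], [587.0, -181.0], [583.0, -204.0], [535.0, -196.0]])]
```

View pics/EF.png

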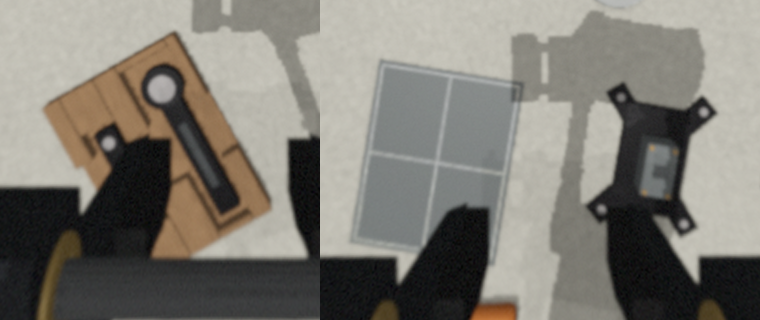

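Both pieces lie in their compartments: the head is at (163,87) in the wide end and the bar's end cap at (108,142). The mat is empty with its cross at about (435,163), and the frame block is clear at (660,170). Next I'll refine the mat centre from its lines and slide the frame.

```bash
cat >> h.py <<'E'
def matlines(name,x0=554.5,y0=25.5,yaw=-0.158):
    "white cross in mat axes from line profiles"
    im,c=load(name); s=4.0; n=560
    a,b=np.meshgrid(np.arange(n)/s-70,np.arange(n)/s-70)  # a: mat x, b: mat y
    P=np.stack([a,b],-1).reshape(-1,2)@rot(yaw).T+[x0,y0]
    q=project(c,np.c_[P,np.zeros(len(P))],True).astype(np.float32).reshape(n,n,2)
    g=cv2.remap(im,q[...,0],q[...,1],cv2.INTER_CUBIC).astype(float).max(2)
    return g-cv2.blur(g,(61,61))
def peak(p,s=4.0):
    i=np.argmax(p[160:400])+160; k=np.arange(i-10,i+11); w=np.clip(p[k]-np.median(p),0,None); return (k*w).sum()/w.sum()/s-70
E
python3 - <<'E'
from h import *
for n,lohi in (("B",None),("F",None)):
    g=matlines(n)
    for lab,ax in (("x",0),("y",1)):
        h=[np.median(x,axis=ax) for x in ((g[40:200],g[360:520]) if ax==0 else (g[:,40:200],g[:,360:520]))]
        print(n,lab,[round(peak(x),2) for x in h])
E
```

```text
B x [np.float64(21.89), np.float64(0.05)]
B y [np.float64(-30.4), np.float64(-0.46)]
F x [np.float64(-0.55), np.float64(-0.15)]
F y [np.float64(0.16), np.float64(-0.27)]
```

```bash
cat >> h.py <<'E'
MAT=np.array([554.2,25.5]); MY=-0.163
E
python3 - <<'E'
from h import *
f=np.array([560.5,-191.]); y=-0.162
env.command_gripper(0.6,40)
env.reach([*f,90],down(y)); env.move_straight([*f,20],v=150)
env.command_gripper(0.0,40); print(env.get_width()*88,env.get_wrist_force().round(1))
print(env.get_ee_pos())
env.move_straight([*MAT,20],ori=down(MY),v=120); print(env.get_ee_pos(),env.get_wrist_force().round(1),env.get_width()*88)
env.command_gripper(0.6); env.move_straight([*MAT,100],v=250)
env.reach([640,25,300],down(MY)); im,c=snap("G"); print(env.get_clock())
b=ortho(im,c,440,680,-100,140,8); cv2.imwrite("pics/G.png",b[:,:,::-1])
for n in [0]:
    g=ortho(im,c,510,600,-20,75,36).astype(int); mx=g.max(2)
    for t in (80,95): print("block",rects((mx>t)&(g[...,2]-g[...,0]>-6),600,75,amin=500))
g=matlines("G",*MAT,MY)
print([round(peak(np.median(x,axis=0)),2) for x in (g[:60],g[500:])],[round(peak(np.median(x,axis=1)),2) for x in (g[:,:20],g[:,540:])])
E
```

```text
29.89476226220124 [ 0.  -4.1  5.2]
[ 561.55912654 -191.86736516   21.36569401]
[555.5471267   24.96970869  21.33159656] [ 1.1 -3.1  6.6] 29.527752711763
25.7667
block [(1226, array([554.3,  26.5], dtype=float32), np.float32(50.1), np.float32(29.7), np.float32(-0.165), [[532.0, 45.0], [582.0, 37.0], [577.0, 8.0], [527.0, 16.0]]), (1100, array([566.5,  63.8], dtype=float32), np.float32(67.0), np.float32(22.5), np.float32(-0.0), [[600.0, 75.0], [600.0, 52.0], [533.0, 52.0], [533.0, 75.0]])]
block [(1143, array([554.3,  26.4], dtype=float32), np.float32(48.6), np.float32(28.3), np.float32(-0.159), [[533.0, 44.0], [581.0, 37.0], [576.0, 9.0], [528.0, 16.0]]), (1048, array([567.,  64.], dtype=float32), np.float32(66.0), np.float32(22.0), np.float32(-0.0), [[600.0, 75.0], [600.0, 53.0], [534.0, 53.0], [534.0, 75.0]])]
[np.float64(-0.23), np.float64(-0.12)] [np.float64(-0.01), np.float64(-0.2)]
```

View pics/G.png

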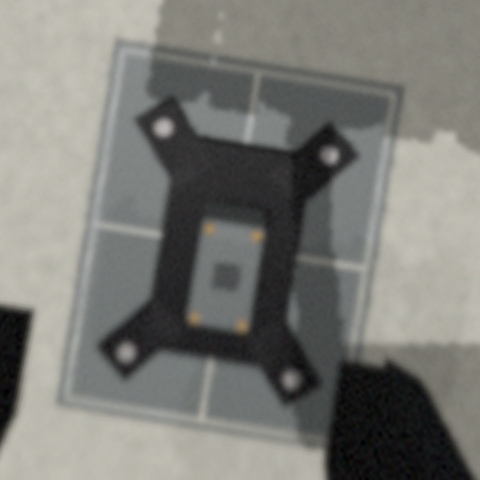

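The frame sits on the mat at (232,272), square, with its centre about 1 mm from the mat cross. Next I'll measure the battery and charger from close by.

Run:
```python
from h import *
env.reach([600,-350,260],down(0)); im,c=snap("H"); print(env.get_clock())
a=ortho(im,c,360,700,-460,-260,14,s=2)
b=ortho(im,c,360,700,-460,-260,30,s=2)
r=np.hstack([a,b])[:,:,::-1]; cv2.imwrite("pics/H.png",r[:600])
for t in (35,45,55):
    g=ortho(im,c,360,480,-400,-280,44).astype(int); print("rib",rects(g.max(2)<t,480,-280,amin=500))
for th in (0,4):
    g=ortho(im,c,360,480,-400,-280,20).astype(int); print("batt",rects((g[...,2]-g[...,0]>=th)|(g.max(2)<50),480,-280,amin=2000))
    g=ortho(im,c,590,690,-430,-300,30).astype(int); print("house",rects((g[...,2]-g[...,0]>=th)&(g.max(2)>60),690,-300,amin=1500))
```

```text
27.2333
rib [(696, array([ 431.5, -343.8], dtype=float32), np.float32(43.0), np.float32(17.5), np.float32(-0.0), [[453.0, -335.0], [453.0, -352.0], [410.0, -352.0], [410.0, -335.0]])]
rib [(1162, array([ 425.6, -330.5], dtype=float32), np.float32(91.6), np.float32(54.4), np.float32(-1.446), [[447.0, -282.0], [458.0, -373.0], [404.0, -379.0], [393.0, -288.0]])]
rib [(3520, array([ 417.5, -341. ], dtype=float32), np.float32(120.9), np.float32(75.0), np.float32(1.517), [[383.0, -279.0], [458.0, -283.0], [452.0, -403.0], [377.0, -399.0]])]
batt [(7435, array([ 414.5, -339.8], dtype=float32), np.float32(119.5), np.float32(108.0), np.float32(-1.571), [[468.0, -280.0], [468.0, -400.0], [360.0, -400.0], [360.0, -280.0]])]
house [(4482, array([ 628.4, -361. ], dtype=float32), np.float32(85.6), np.float32(84.7), np.float32(-0.112), [[591.0, -314.0], [676.0, -324.0], [666.0, -408.0], [581.0, -398.0]])]
batt [(2435, array([ 407.2, -339.8], dtype=float32), np.float32(119.5), np.float32(63.5), np.float32(-1.571), [[439.0, -280.0], [439.0, -400.0], [376.0, -400.0], [376.0, -280.0]])]
house []
```

View pics/H.png

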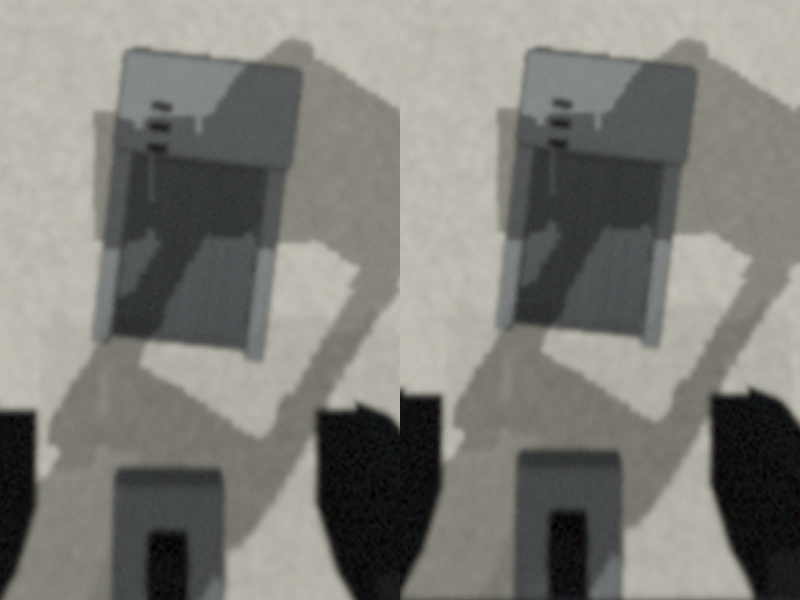

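View H (0.5 mm/px) shows the charger rail ends at (93,338) and (263,360), the end-stop edge at (602,157) in the right half, and the battery rib straight at u≈168. That puts the charger axis at yaw −0.11 with the end stop near (622.5, −360). Now I'll slide the battery.

Run:
```python
from h import *
CY=-0.11; home=np.array([577.8,-355.3]); ax=rot(CY)@[1,0]; b=[419.5,-342.7]
env.command_gripper(0.5,40)
env.reach([*b,110],down(0)); env.move_straight([*b,31.5],v=150)
env.command_gripper(0.0,40); print(env.get_width()*88,env.get_wrist_force().round(1))
env.move_straight([*(home-108*ax),31.5],ori=down(CY),v=60); print(env.get_wrist_force().round(1))
print(env.move_straight([*(home-10*ax),31.5],v=70,threshold=15),env.get_wrist_force().round(1))
print(env.move_straight([*(home+6*ax),31.5],v=25,threshold=12),env.get_wrist_force().round(1))
p=env.get_ee_pos(); print(p,(p[:2]-home)@ax,env.get_width()*88,env.get_clock())
```

```text
19.511806137920946 [ 0.6 -0.8  4.5]
[-4.6  0.5  9.7]
False [-5.3  0.7  8.8]
False [-5.1  1.1 10. ]
[ 582.46676167 -356.02797312   32.55257675] 4.7184718695763035 19.78513751998364 33.0083
```

Run:
```python
from h import *
CY=-0.11; home=np.array([577.8,-355.3]); ax=rot(CY)@[1,0]
for d in (9,12,15,18):
    r=env.move_straight([*(home+d*ax),31.5],v=20,threshold=12); p=env.get_ee_pos(); print(d,r,env.get_wrist_force().round(1),(p[:2]-home)@ax)
    if r: break
```

```text
9 True [-2.5 -0.2  3.8] 4.719830808460793
```

Run:
```python
from h import *
CY=-0.11; home=np.array([577.8,-355.3]); ax=rot(CY)@[1,0]
print(env.get_wrist_force().round(1),env.get_ee_pos())
for d in (7,8,9,10,11):
    r=env.move_straight([*(home+d*ax),31.5],v=15,threshold=22); p=env.get_ee_pos(); print(d,r,env.get_wrist_force().round(1),(p[:2]-home)@ax,p[2],env.get_grasp_force())
    if r: break
im,c=snap("I"); a=cv2.resize(im,(768,576),interpolation=cv2.INTER_CUBIC); cv2.imwrite("pics/I.png",a[:,:,::-1]); print(env.get_clock())
```

```text
[-2.5 -0.2  3.8] [ 582.47831367 -355.93575774   32.62891189]
7 False [-9.1  2.2 12. ] 4.845536062156787 32.69019081775535 40.013654390349984
8 False [-12.4   1.5  13.1] 4.957705202749861 32.65833701070061 40.026166839525104
9 False [-14.    3.   16.4] 5.028957445505774 32.65891201737578 40.032393392175436
10 False [-17.1   3.1  18.5] 5.113449606759391 32.662970913825745 40.03756167367101
11 False [-18.2   3.4  19.8] 5.207911590673329 32.54944456517542 40.021808138117194
34.575
```

View pics/I.png

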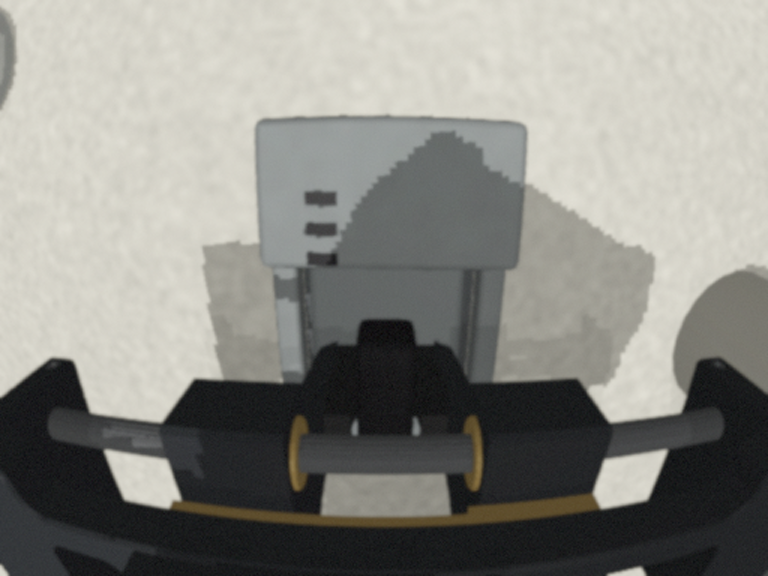

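The battery front meets the end-stop face (seam at v≈268). The position has stalled while the push force rises, so it is home. I'll ease the push, let go, retreat and check.

Run:
```python
from h import *
CY=-0.11; home=np.array([577.8,-355.3]); ax=rot(CY)@[1,0]
env.move_straight([*(home+7.5*ax),31.5],v=20); print(env.get_wrist_force().round(1))
env.command_gripper(0.42); p=env.get_ee_pos()
env.move_straight([p[0],p[1],130],v=200)
env.reach([600,-350,300],down(CY)); env.sleep(0.3); im,c=snap("J"); print(env.get_clock())
a=ortho(im,c,500,700,-460,-260,20,s=3); cv2.imwrite("pics/J.png",a[:,:,::-1])
```

```text
[-9.1  2.  11.5]
37.0583
```

View pics/J.png

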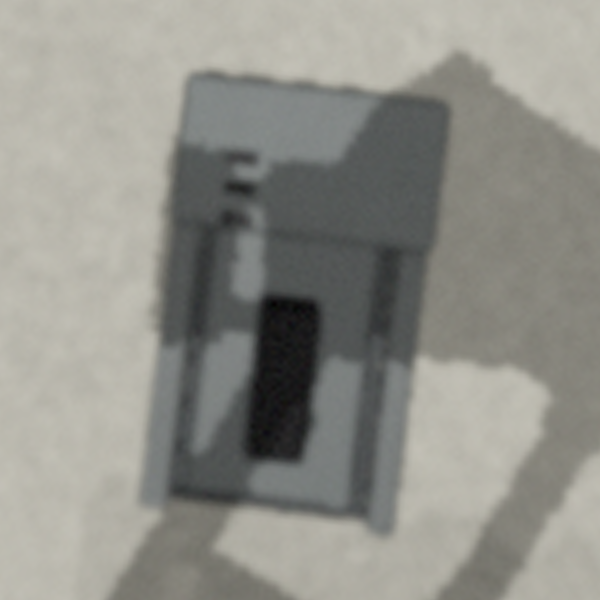

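The battery sits centred and square between the rails, with its front on the housing seam at (300,237) and its rear edge at (265,500). I'm handing the job in.

```bash
python3 -c "
from bench import env
print(env.finish_job())"
```

```text
the job is handed in; nothing more can be done
None
```

I handed the job in after about 37 s of robot time: both bars lie in their compartments, the frame is within about 1 mm of the mat's centre and square, and the battery is fully home against the end stop.

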